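Slide the strainer over the drain and swing the spout over it

TASK

Get the tomatoes ready for rinsing: by pushing from outside, slide the strainer along the worktop until it stands over the drain and covers the whole grate, and push the tap's swivel spout round until its outlet is over the middle of the strainer. Do not grip, lift or tip the strainer or reach into it, do not grip the spout, and leave everything else where it stands.

Things in the scene. Friction and masses are not known exactly. Their poses are not given: they have to be found in the camera images.
- strainer: Round white plastic strainer basket with slotted sides, the only perforated vessel, standing loose on the worktop with three tomatoes in it. 55 mm high; wall 116 mm outside diameter at the foot widening to 128 mm under the rim, flat turned-out rim 140 mm outside diameter from 49 to 55 mm high. Origin: centre of the underside. About 0.4 kg filled; it slides under a push of 2 to 4 N. It stands to the left (+y) of the drain.
- drain (a point): Centre of the round steel drain grate, 80 mm diameter, let flush into a pale tiled square of the worktop (nothing to catch on; the flat foot of the strainer, 116 mm, can cover it). x axis points from the drain towards the tap's pillar, whose axis is 165 mm away along it.
- pivot (a point): Point on the upright swivel axis of the spout at the height of the spout tube's centre line, 165 mm above the worktop. Its axes turn with the spout: the tube runs from here level along -x. The tap's pillar below is 30 to 38 mm in diameter; above the tube a 38 mm collar and a 32 mm head reach 208 mm high, with a small lever on top, 218 mm high, pointing away from the drain.
- outlet (a point): Centre of the lower end of the spout's down-turned nozzle, 125 mm above the worktop, 165 mm from the swivel axis. The spout is a level steel tube 20 mm in diameter with its centre line 165 mm above the worktop, turned down at the end (nozzle 24 mm diameter).
- spout (a joint): Swivel angle of the spout in rad: 0 = outlet straight above the drain's centre; growing anticlockwise seen from above, so that at positive angles the outlet lies to the right (-y) of the drain; range -1.5 to 1.5. It starts between 0.8 and 1.25. It turns with light friction (about 1.5 N near the end) and stays where it is left.
- tomato1: Tomato in the strainer, ball of 52 mm diameter, loose; origin at its centre. The tops of the tomatoes lie about level with the rim.
- tomato2: Second tomato in the strainer, the same.
- tomato3: Third tomato in the strainer, the same.
- dish: Bystander: green ceramic bowl without holes, 156 mm across, 45 mm high, to the right; origin under its centre.
- cup: Bystander: aluminium mug, 74 mm diameter, 80 mm high, beside the tap's pillar on the left; origin under its centre.
- soap: Bystander: clear washing-up bottle, 60 mm diameter, 190 mm high, right of the tap; origin under its centre.
- jar: Bystander: glass jar, 76 mm diameter, 110 mm high, at the back left; origin under its centre.
- brush: Bystander: wooden scrubbing brush with a long handle, 235 mm long, 40 mm high, lying flat on the worktop close to the drain, on its right.
- spoon: Bystander: wooden spoon, 255 mm long, lying flat on the worktop right of the tap's pillar, below where the spout sweeps.

How it is judged:
At the end, for the whole second after the job is handed in: The strainer stands flat and still on the worktop within 18 mm of the drain's centre (its foot covers the grate), the spout is at rest with its outlet within 25 mm (horizontally) of the strainer's centre, the three tomatoes are in the strainer, and every bystander is within 20 mm of its start (horizontal distance between strainer and drain below 0.018 m and height (world z) of strainer below 0.006 m and angle between strainer's own z axis and vertical below 0.06 rad and horizontal distance between outlet and strainer below 0.025 m and linear speed of strainer below 0.02 m/s and velocity of joint spout between -0.05 and 0.05 rad/s and horizontal distance between each of tomato1, tomato2, tomato3 and strainer below 0.055 m and height (world z) of each of tomato1, tomato2, tomato3 below 0.06 m and distance of each of dish, cup, soap, jar, brush, spoon from where it was at the start of the episode below 0.02 m); the robot touches nothing.
It fails at once if the strainer is lifted or tipped (height (world z) of strainer above 0.012 m or angle between strainer's own z axis and vertical above 0.2 rad).
It fails at once if the strainer is gripped or pressed hard, or the fingers reach into it (contact force between the fingers and strainer above 12 N or (horizontal distance between the grasp point and strainer below 0.04 m and height (world z) of the grasp point below 0.075 m)).
It fails at once if the spout is gripped between the fingers (y of the grasp point in the frame of pivot between -0.006 and 0.006 m and x of the grasp point in the frame of pivot between -0.19 and -0.02 m and z of the grasp point in the frame of pivot between -0.05 and 0.024 m and contact force between the fingers and spout above 0.5 N).
It fails at once if a tomato leaves the strainer (horizontal distance between any of tomato1, tomato2, tomato3 and strainer above 0.06 m).
It fails at once if something else is pushed away or knocked over (distance of any of dish, cup, soap, jar, brush, spoon from where it was at the start of the episode above 0.03 m).
It also fails if it takes over 58 s, if anything falls off the work surface, if the arm or the gripper's body presses on something with over 40 N, if the wrist force passes 120 N, or if a joint passes its speed limit or range.

ROBOT

A 6-joint arm with a two-finger parallel gripper is mounted at the origin on the work surface. World frame = base frame: x ahead of the robot, y to its left, z up, the work surface at z = 0. Lengths are in m, angles in rad, forces in N, time in s.
With the tool pointing down it reaches from about 0.35 to 0.85 m from the base axis. Payload 8.1 kg.
Tool frame: the origin (TCP) lies between the finger pads; the fingertips stand 11 mm ahead of it and the grasp point (between the pads) lies 8 mm behind it (robot.tips_ahead is the distance from the TCP to the fingertips, in m); z points along the fingers, y is the line along which they close (so a half turn about z gives the same grasp; the last joint's range is limited). The gripper opens to 93 mm and grips with 3 to 60 N. Pads are 15 mm wide; open, the fingers measure 128 mm over their backs; the gripper's body (75 mm by 188 mm) begins 65 mm behind the grasp point.
Start: joints at [-1.377, 0.13, 1.488, -0, 1.523, -0.085], TCP at [0.165, -0.577, 0.23] pointing down, gripper open.
Joint ranges: [-2.96, 2.96], [-0.89, 2.26], [0.02, 2.5], [-1.34, 4.48], [0, 2.73], [-2.66, 2.66]. Speed limits (rad/s): [2.39, 2.39, 2.79, 3.14, 3.14, 3.14].

INTERFACE

Orientations are given as a rotation vector (axis times angle).
In Python, from plant import robot gives the robot as it stands. The module is installed in compiled form; this text tells all that it offers.
- The arm moves only by the tool move_arm, never from a script. Its argument "deltas" is one flat list of numbers, 7 for each row, row after row: the shift along the tool's x, y, z in m, then the turn, a rotation vector about the tool's x, y, z in rad, then the opening, from 0 (shut) to 1 (fully open). A call has 1 to 12 rows; each row is the pose to reach, as a shift and turn from the pose commanded when the call began, along the tool's axes at that moment; what a row does not reach only later rows make up. A row lasts 1/8 s, in which the tool goes at most 62.5 mm and 10.7 degrees, less where a joint would pass 70% of its speed; a pose out of reach is approached as far as the arm can. A call with a gripper value outside its range is refused whole. The fingers move at their own pace and stop on an object; "squeeze" is the grip in N (left out, the last holds). Time passes only in rows, so rows that repeat a pose let the fingers close. It gives the time, the measured TCP pose, the force, the opening and the grip force at its end, in the units of the state.
- robot.read_state(): the state, without advancing time (a new reading comes with each control period).
- robot.read_camera(name): name is "scene" or "top" or "wrist"; returns (picture, depth): 384x512x3 uint8, red, green, blue; 384x512 float32, m along the optical axis (not along the pixel's ray), 0 where there is no reading.
- robot.camera_model(name): a dict with "K" (3x3 intrinsics, pixels), "R" (3x3) and "t" (3): a world point X has camera coordinates R X + t; the wrist camera has in their place "tool_from_camera" (4x4, takes a point from camera to tool coordinates, whose origin is the TCP and whose axes are the flange's). Camera axes: x right, y down, z forward; pixel columns grow to the right and rows downward; lengths in m; the calibration is good to about 2 mm. The wrist camera is an equidistant fisheye: a pixel r from the principal point sees the ray r / f radians off the axis. A picture is of the moment at which its call begins: read the wrist's pose just before it. camera_model takes no time and is no camera call.
- robot.close_job(): hands the job in; it is judged then, once.
Trained networks look in the newest picture that a camera, given by its name, has taken for a name from the list of things; names that differ only in an ending like _2 or _b are one class to them, and where a whole thing is asked for, a point or a joint stands for the part that bears it (a point fixed in the world has none). Each returns a list of dicts, best first, with "confidence" (0 to 1); they miss things now and then, are a little off and sometimes report something else, mostly with a low value. They report only what shows in the picture. A call takes as long as a camera call.
- robot.recognise(camera, label): "uv" ([column, row] in pixels, amid what is visible of it).
The state is a dict: "t": time; "q": joint angles; "dq": joint speeds; "joint_torque": joint torques, N m; "tool_pos": TCP position; "orientation": TCP orientation; "force": force on the tool from outside, world axes, zero at the start; "wrist_torque": the same for the moment, N m; "opening": finger opening in m; "gripper_force": force on a finger pad.
Only numpy, scipy, OpenCV 4.12 (cv2) and the standard library are available. Lean on these libraries where they do the work, as an engineer would, in place of code of your own. Each camera call takes 0.05 s, during which the arm holds its last target. There are 200 camera calls.

## Working session

There is one attempt and no reset: what is moved stays moved. The work goes in short steps, Python scripts to look and compute and a tool call to move; the robot and the scene stay as the last step left them, time stands still between calls to the robot, and variables do not carry over. Pictures are saved under pics/ and viewed, at most 10 in all, crops included, and the job is handed in when it is done.

Besides the shell and the picture viewer there is one more tool, called as name(argument=value, ...), one argument or row to a line, values as JSON. move_arm: Moves the arm, as the interface text tells. Its arguments: {"type":"object","properties":{"deltas":{"type":"array","items":{"type":"number"}},"squeeze":{"type":"number"}},"required":["deltas"]}

```bash
mkdir -p pics; cat > h.py <<'E'
import numpy as np, cv2
from plant import robot
from scipy.spatial.transform import Rotation as Ro
def pt(cam,uv,depth=None,z=None):
    m=robot.camera_model(cam);K,R,t=map(np.array,(m["K"],m["R"],m["t"]))
    r=np.linalg.inv(K)@[uv[0],uv[1],1.]
    c=-R.T@t; d=R.T@r
    s=depth if z is None else (z-c[2])/d[2]
    return c+s*d
def cloud(cam,dep):
    m=robot.camera_model(cam);K,R,t=map(np.array,(m["K"],m["R"],m["t"]))
    v,u=np.mgrid[:384,:512]; P=np.stack([u,v,np.ones_like(u)],-1)@np.linalg.inv(K).T*dep[...,None]
    return (P-t)@R
E
python3 - <<'E'
from h import *
ims=[]
for c in("scene","top"):
    p,d=robot.read_camera(c); np.save(f"{c}_d.npy",d); np.save(f"{c}_p.npy",p)
    cv2.imwrite(f"pics/{c}0.png",p[...,::-1])
    C=cloud(c,d)
    for l in("strainer","drain","spout","outlet","pivot","dish","cup","soap","jar","brush","spoon"):
        for o in robot.recognise(c,l)[:1]:
            u,v=map(int,np.round(o["uv"])); print(c,l,u,v,round(o["confidence"],2),C[v,u].round(3))
print(robot.read_state())
print(robot.camera_model("top"))
E
```

```text
scene strainer 289 212 0.9 [0.532 0.063 0.049]
scene drain 229 227 0.57 [ 0.579 -0.123  0.003]
scene spout 202 193 0.63 [ 0.628 -0.182  0.171]
scene outlet 205 196 0.93 [ 0.641 -0.17   0.171]
scene pivot 205 193 0.69 [ 0.63  -0.173  0.174]
scene dish 171 180 0.94 [ 0.373 -0.383  0.014]
scene cup 264 249 0.88 [0.735 0.012 0.081]
scene soap 133 201 0.8 [ 0.599 -0.419  0.091]
scene jar 366 253 0.96 [0.71  0.286 0.082]
scene brush 186 223 0.77 [ 0.618 -0.249  0.038]
scene spoon 168 232 0.84 [ 0.64  -0.303  0.013]
top strainer 218 232 0.91 [0.49  0.052 0.039]
top drain 284 213 0.9 [ 0.543 -0.125 -0.001]
top spout 311 168 0.58 [ 0.624 -0.178  0.175]
top outlet 307 170 0.67 [ 0.621 -0.17   0.168]
top pivot 309 169 0.81 [ 0.623 -0.174  0.172]
top dish 377 262 0.79 [ 0.407 -0.366  0.005]
top cup 233 157 0.75 [0.702 0.012 0.003]
top jar 129 164 0.58 [0.661 0.271 0.106]
top brush 340 202 0.92 [ 0.564 -0.271  0.034]
top spoon 350 185 0.92 [ 0.615 -0.307  0.008]
{'t': 1.2, 'q': array([-1.37739853e+00,  1.30400710e-01,  1.48821175e+00, -6.39309734e-07,
        1.52298595e+00, -8.54067219e-02]), 'd
[... 206 characters left out ...]
8e-02, -1.36599118e-05]), 'tool_pos': array([ 0.16514209, -0.57683016,  0.22962833]), 'orientation': array([-3.11111111e+00, -4.36527321e-01,  1.49009274e-06]), 'force': array([ 0.81244133,  0.51580287, -1.30541591]), 'wrist_torque': array([ 0.03642211, -0.01402407, -0.01820081]), 'gripper_force': 0.0, 'opening': 0.09298775660566144}
{'K': array([[418.64664192,   0.        , 248.13006361],
       [  0.        , 418.64664192, 194.20086472],
       [  0.        ,   0.        ,   1.        ]]), 'R': array([[-0.01677532, -0.99975064, -0.014739  ],
       [-0.98362281,  0.01914688, -0.17921934],
       [ 0.17945686,  0.01149116, -0.98369873]]), 't': array([-0.0179903 ,  0.58714744,  1.04373342])}
```

View pics/top0.png

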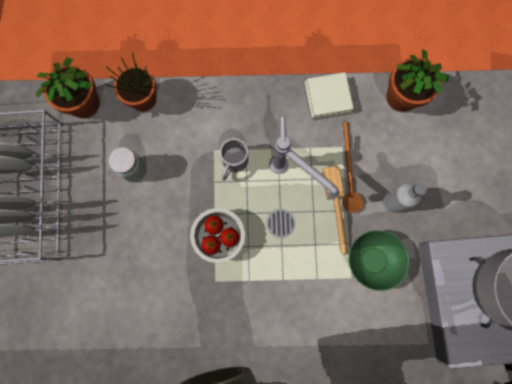

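View pics/scene0.png

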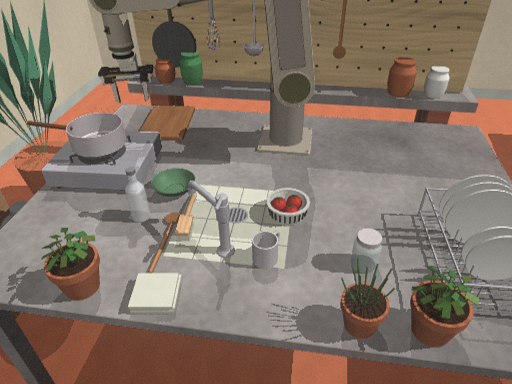

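The top view shows the strainer at about (218,235), the grate at (281,223), the tap pillar at (280,150) and the nozzle at (337,190). The brush lies right of the grate at (338,210). The scene view agrees.

```bash
python3 - <<'E'
from h import *
from scipy.optimize import least_squares
for c in("top","scene"):
    p=np.load(c+"_p.npy");d=np.load(c+"_d.npy");C=cloud(c,d);x,y,z=C[...,0],C[...,1],C[...,2]
    ok=d>0
    m=ok&(abs(x-.5)<.12)&(abs(y-.05)<.11)&(z>.045)&(z<.062)&(p.astype(int).min(2)>110)
    P=C[m][:,:2]
    f=least_squares(lambda a:np.hypot(*(P-a[:2]).T)-a[2],[.5,.05,.065],loss="soft_l1",f_scale=.003)
    print(c,"rim",f.x.round(4),m.sum(),np.median(C[m][:,2]).round(4))
    m=ok&(z>.155)&(z<.19)&(x>.5)&(x<.8)&(y>-.3)&(y<0)
    P=C[m]; mu=P[:,:2].mean(0);U=np.linalg.svd(P[:,:2]-mu)[2][0]; s=(P[:,:2]-mu)@U
    print("tube mean",mu.round(3),"dir",U.round(3),"ends",(mu+U*s.min()).round(3),(mu+U*s.max()).round(3),P[:,2].max().round(3))
    m=ok&(z>.196)&(z<.212)&(x>.5)&(x<.85)&(y>-.3)&(y<.05);print("head",C[m].mean(0).round(3),m.sum(),C[m].min(0).round(3),C[m].max(0).round(3))
    # grate
    g=p.astype(int).mean(2); 
    m=ok&(abs(z)<.008)&(np.hypot(x-.53,y+.12)<.065)&(g<165)
    Q=np.stack([x,y],-1)[m]; 
    print("grate", m.sum(),np.median(Q,0).round(4),Q.min(0).round(3),Q.max(0).round(3),((Q.min(0)+Q.max(0))/2).round(4))
    if c=="top":
        for n,b in dict(dish=(.42,-.38),cup=(.70,.01),soap=(.6,-.45),jar=(.66,.28)).items():
            m=ok&(np.hypot(x-b[0],y-b[1])<.1)&(z>.02);print(n,C[m].mean(0).round(3),C[m].min(0).round(3),C[m].max(0).round(3))
        m=ok&(y<-.2)&(y>-.4)&(x>.4)&(x<.85)&(z>.006)&(z<.06);
        big=cv2.resize(p[110:300,170:430,::-1],None,fx=3,fy=3,interpolation=cv2.INTER_CUBIC);cv2.imwrite("pics/crop.png",big)
        for l,uv in dict(brushtop=(327,170),brushmid=(336,195),brushbot=(344,252),grate=(281,223),tileTL=(219,148),tileBR=(349,276),tileBL=(215,280)).items(): print(l,pt("top",uv,z=.0).round(3))
E
```

```text
top rim [0.4816 0.0521 0.0655] 625 0.0527
tube mean [ 0.623 -0.172] dir [-0.636 -0.772] ends [ 0.686 -0.095] [ 0.566 -0.241] 0.189
head [ 0.685 -0.113  0.206] 201 [ 0.664 -0.129  0.196] [ 0.733 -0.099  0.212]
grate 884 [ 0.518  -0.1122] [ 0.467 -0.182] [ 0.593 -0.056] [ 0.5297 -0.1193]
dish [ 0.413 -0.388  0.037] [ 0.333 -0.479  0.02 ] [ 0.488 -0.283  0.09 ]
cup [0.689 0.01  0.057] [ 0.629 -0.03   0.02 ] [0.731 0.043 0.082]
soap [ 0.561 -0.412  0.118] [ 0.536 -0.451  0.02 ] [ 0.594 -0.393  0.192]
jar [0.664 0.281 0.09 ] [0.634 0.251 0.02 ] [0.705 0.322 0.113]
brushtop [ 0.66  -0.248  0.   ]
brushmid [ 0.589 -0.269  0.   ]
brushbot [ 0.434 -0.281  0.   ]
grate [ 0.515 -0.116  0.   ]
tileTL [0.73  0.052 0.   ]
tileBR [ 0.371 -0.291  0.   ]
tileBL [0.367 0.064 0.   ]
scene rim [0.4857 0.0542 0.0649] 379 0.0537
tube mean [ 0.649 -0.156] dir [0.671 0.742] ends [ 0.575 -0.237] [ 0.699 -0.1  ] 0.19
head [ 0.691 -0.11   0.207] 100 [ 0.667 -0.127  0.196] [ 0.742 -0.096  0.212]
grate 291 [ 0.5177 -0.1065] [ 0.47  -0.177] [ 0.595 -0.057] [ 0.5324 -0.1168]
```

View pics/crop.png

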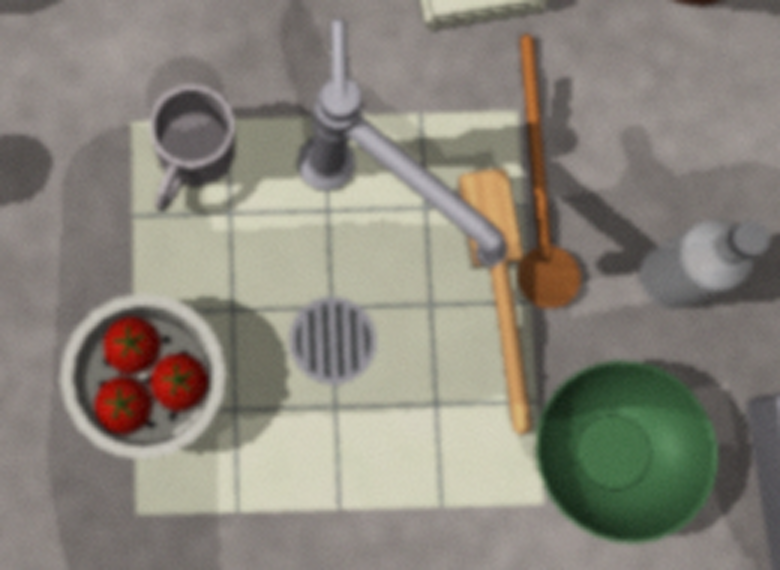

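```bash
cat >> h.py <<'E'
S=np.array([.4825,.053]);D=np.array([.515,-.116]);d=(D-S)/np.linalg.norm(D-S)
def Rt(d,tilt):  # tool x = -d, z down, tilted with tips towards d
    d=np.array([*d,0.]);z=np.array([0,0,-1.]);x=-d
    return Ro.from_matrix(np.stack([x,np.cross(z,x),z],1))*Ro.from_euler("y",-tilt)
def rel(P,R,P0,R0): return np.r_[R0.inv().apply(np.array(P)-P0),(R0.inv()*R).as_rotvec()].round(4)
def cur():
    s=robot.read_state();return s["tool_pos"],Ro.from_rotvec(s["orientation"])
E
python3 - <<'E'
from h import *
P0,R0=cur();T=Rt(d,np.pi/6);pre=S-d*.11
print(d,pre)
print(rel([.40,-.28,.28],Ro.identity()*R0,P0,R0)); 
print(rel([*pre,.20],Rt(d,0),P0,R0)); print(rel([*pre,.20],T,P0,R0)); print(rel([*pre,.02],T,P0,R0))
E
```

```text
[ 0.18884739 -0.98200645] [0.46172679 0.16102071]
[ 0.3075 -0.2207 -0.0504  0.      0.      0.    ]
[ 0.4882 -0.6277  0.0296 -0.     -0.     -1.482 ]
[ 0.4882 -0.6277  0.0296 -0.3873 -0.4233 -1.4453]
[ 0.4882 -0.6277  0.2096 -0.3873 -0.4233 -1.4453]
```

move_arm(
  deltas=[0.31,-0.22,-0.05,0,0,-0.8,0.65,0.31,-0.22,-0.05,0,0,-0.8,0.65,0.31,-0.22,-0.05,0,0,-0.8,0.65,0.31,-0.22,-0.05,0,0,-0.8,0.65,0.31,-0.22,-0.05,0,0,-0.8,0.65,0.31,-0.22,-0.05,0,0,-0.8,0.65,0.31,-0.22,-0.05,0,0,-0.8,0.65,0.31,-0.22,-0.05,0,0,-0.8,0.65,0.31,-0.22,-0.05,0,0,-0.8,0.65],
)

```text
t: 2.33
tool_pos: [0.4017, -0.2811, 0.2793]
orientation: [-2.696, -1.611, 0.001]
force: [-0.0, 0.0, -0.3]
opening: 0.0606
gripper_force: 0.0
```

```bash
python3 - <<'E'
from h import *
P0,R0=cur();T=Rt(d,np.pi/6);pre=S-d*.11
print(P0,R0.as_rotvec(),robot.read_state()["t"])
print(rel([*pre,.20],Rt(d,0),P0,R0)); print(rel([*pre,.20],T,P0,R0)); print(rel([*pre,.02],T,P0,R0))
E
```

```text
[ 0.40174877 -0.28105777  0.27926997] [-2.69638968e+00 -1.61134591e+00  1.05540539e-03] 2.325
[ 4.178e-01 -1.565e-01  7.920e-02 -8.000e-04  1.000e-04 -6.835e-01]
[ 0.4178 -0.1565  0.0792 -0.1797 -0.5028 -0.6673]
[ 0.4178 -0.1564  0.2592 -0.1797 -0.5028 -0.6673]
```

move_arm(
  deltas=[0.418,-0.156,0.08,-0.18,-0.503,-0.667,0.65,0.418,-0.156,0.08,-0.18,-0.503,-0.667,0.65,0.418,-0.156,0.08,-0.18,-0.503,-0.667,0.65,0.418,-0.156,0.08,-0.18,-0.503,-0.667,0.65,0.418,-0.156,0.08,-0.18,-0.503,-0.667,0.65,0.418,-0.156,0.08,-0.18,-0.503,-0.667,0.65,0.418,-0.156,0.08,-0.18,-0.503,-0.667,0.65,0.418,-0.156,0.08,-0.18,-0.503,-0.667,0.65,0.418,-0.156,0.08,-0.18,-0.503,-0.667,0.65,0.418,-0.156,0.08,-0.18,-0.503,-0.667,0.65],
)

```text
t: 3.58
tool_pos: [0.4628, 0.1605, 0.1995]
orientation: [1.72, 2.081, -0.462]
force: [1.0, -0.0, 0.0]
opening: 0.0606
gripper_force: 0.0
```

```bash
python3 - <<'E'
from h import *
P0,R0=cur();T=Rt(d,np.pi/6);pre=S-d*.11
print(P0,R0.as_rotvec(),(R0.inv()*T).magnitude())
print(rel([*pre,.06],T,P0,R0)); print(rel([*pre,.02],T,P0,R0))
E
```

```text
[0.46280496 0.16047097 0.19945453] [ 1.71978738  2.08089198 -0.46183817] 0.001392091419410988
[ 7.050e-02 -1.000e-03  1.203e-01 -1.000e-04  1.300e-03 -5.000e-04]
[ 9.060e-02 -1.000e-03  1.549e-01 -1.000e-04  1.300e-03 -5.000e-04]
```

move_arm(
  deltas=[0.06,-0.001,0.103,0,0,0,0.65,0.06,-0.001,0.103,0,0,0,0.65,0.075,-0.001,0.128,0,0,0,0.65,0.085,-0.001,0.145,0,0,0,0.65,0.0905,-0.001,0.1545,0,0,0,0.65,0.0905,-0.001,0.1545,0,0,0,0.65],
)

```text
t: 4.32
tool_pos: [0.4619, 0.1626, 0.0209]
orientation: [1.719, 2.082, -0.46]
force: [0.6, -0.2, -0.1]
opening: 0.0601
gripper_force: 0.0
```

```bash
python3 - <<'E'
from h import *
P0,R0=cur();print(P0,R0.as_rotvec())
for k in(.068,.055,.05): print(k,rel([*(S-d*k),.02],R0,P0,R0))
print(rel([*(D-d*.064),.02],R0,P0,R0))
p,dd=robot.read_camera("top");cv2.imwrite("pics/t1.png",cv2.resize(p[110:300,150:410,::-1],None,fx=2,fy=2))
E
```

```text
[0.46188789 0.16260239 0.02086934] [ 1.71894606  2.08161208 -0.4597152 ]
0.068 [-0.0372 -0.0005  0.0225  0.      0.      0.    ]
0.055 [-0.0485 -0.0005  0.029   0.      0.      0.    ]
0.05 [-0.0528 -0.0005  0.0315  0.      0.      0.    ]
[-0.1897 -0.0006  0.1107  0.      0.      0.    ]
```

View pics/t1.png

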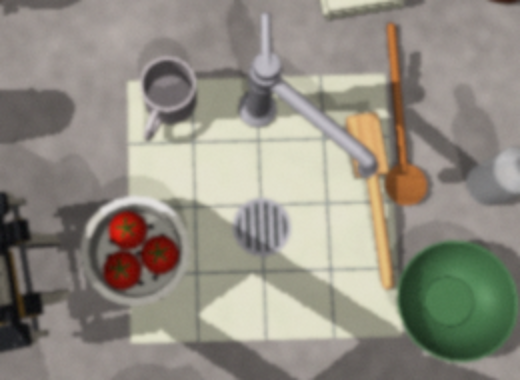

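move_arm(
  deltas=[-0.02,0,0.012,0,0,0,0.65,-0.032,0,0.019,0,0,0,0.65,-0.04,0,0.0235,0,0,0,0.65,-0.048,0,0.028,0,0,0,0.65,-0.056,0,0.0325,0,0,0,0.65,-0.064,0,0.0375,0,0,0,0.65,-0.072,0,0.042,0,0,0,0.65,-0.08,0,0.0465,0,0,0,0.65,-0.09,0,0.0525,0,0,0,0.65,-0.1,0,0.058,0,0,0,0.65,-0.1,0,0.058,0,0,0,0.65],
)

```text
t: 5.75
tool_pos: [0.4835, 0.0483, 0.0204]
orientation: [1.719, 2.081, -0.461]
force: [0.5, -0.7, -0.6]
opening: 0.06
gripper_force: 0.1
```

```bash
cat >> h.py <<'E'
from scipy.optimize import least_squares
def rim(c,guess):
    p,dd=robot.read_camera(c);C=cloud(c,dd)
    m=(dd>0)&(np.hypot(C[...,0]-guess[0],C[...,1]-guess[1])<.09)&(C[...,2]>.045)&(C[...,2]<.062)&(p.astype(int).min(2)>110)&(p.astype(int).max(2)-p.astype(int).min(2)<60)
    P=C[m][:,:2]
    f=least_squares(lambda a:np.hypot(*(P-a[:2]).T)-.0655,guess,loss="soft_l1",f_scale=.003)
    return p,f.x
E
python3 - <<'E'
from h import *
P0,R0=cur();print(P0,R0.as_rotvec()); g=P0[:2]+d*.064
p,c=rim("top",g);print(g,c,D-c)
cv2.imwrite("pics/t2.png",cv2.resize(p[110:300,150:410,::-1],None,fx=2,fy=2))
p,c=rim("scene",g);print(c)
print(rel([*(D-d*.064),.02],R0,P0,R0))
E
```

```text
[0.4834565  0.04828138 0.02035977] [ 1.71904857  2.081112   -0.46108034]
[ 0.49554273 -0.01456704] [ 0.49601048 -0.01414911] [ 0.01898952 -0.10185089]
[ 0.50004569 -0.01204273]
[-0.0892 -0.0001  0.0521  0.      0.      0.    ]
```

View pics/t2.png

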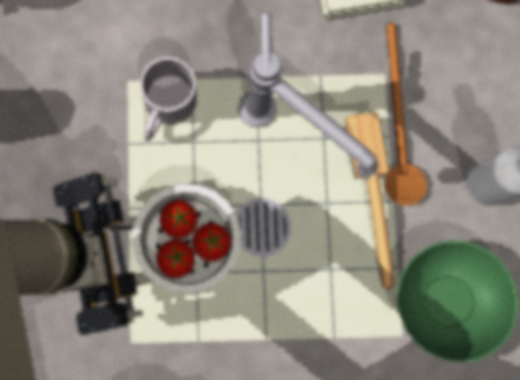

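The strainer is cradled between the fingers and slides as predicted. It is at about (188,240) in the crop and the grate is at (262,226).

move_arm(
  deltas=[-0.006,0,0.0035,0,0,0,0.65,-0.014,0,0.008,0,0,0,0.65,-0.023,0,0.0135,0,0,0,0.65,-0.032,0,0.0185,0,0,0,0.65,-0.041,0,0.024,0,0,0,0.65,-0.05,0,0.029,0,0,0,0.65,-0.059,0,0.0345,0,0,0,0.65,-0.068,0,0.0395,0,0,0,0.65,-0.076,0,0.0445,0,0,0,0.65,-0.083,0,0.0485,0,0,0,0.65,-0.0885,0,0.0515,0,0,0,0.65,-0.0885,0,0.0515,0,0,0,0.65],
)

```text
t: 7.35
tool_pos: [0.503, -0.0517, 0.0202]
orientation: [1.719, 2.082, -0.46]
force: [-0.1, -0.8, -0.2]
opening: 0.0603
gripper_force: 0.1
```

```bash
python3 - <<'E'
from h import *
P0,R0=cur();print(P0,R0.as_rotvec()); g=P0[:2]+d*.064
p,c=rim("top",g);print(g,c,D-c)
p,c=rim("scene",g);print(c)
E
```

```text
[ 0.50301542 -0.05170014  0.02018615] [ 1.71857297  2.0815965  -0.46039345]
[ 0.51510165 -0.11454855] [ 0.51529879 -0.11393075] [-0.00029879 -0.00206925]
[ 0.5199375  -0.11217143]
```

move_arm(
  deltas=[0.02,0,-0.012,0,0,0,0.65,0.06,0,-0.035,0,0,0,0.65,0.06,0,-0.035,0,0,0,0.65,0.03,0,-0.087,0,0,0,0.65,0,0,-0.139,0,0,0,0.3,-0.03,0,-0.191,0,0.15,0,0,-0.06,0,-0.243,0,0.3,0,0,-0.075,0,-0.269,0,0.45,0,0,-0.075,0,-0.269,0,0.524,0,0,-0.075,0,-0.269,0,0.524,0,0],
)

```text
t: 8.7
tool_pos: [0.4897, 0.0151, 0.2908]
orientation: [2.002, 2.418, 0.0]
force: [0.3, -1.0, -0.1]
opening: 0.0052
gripper_force: 0.0
```

```bash
python3 - <<'E'
from h import *
P0,R0=cur();print(P0,R0.as_matrix().round(2),robot.read_state()["t"]); 
for c in("top","scene"):
    p,s=rim(c,D);print(s)
    p,dd=robot.read_camera(c);C=cloud(c,dd);z=C[...,2];x=C[...,0];y=C[...,1]
    if c=="top":
        cv2.imwrite("pics/t3.png",cv2.resize(p[110:300,150:410,::-1],None,fx=2,fy=2))
        print("head",pt("top",(283.3,142.7),z=.208),"nozzle end",pt("top",(335.5,191),z=.172))
E
```

```text
[0.48965443 0.01513769 0.29075377] [[-0.19  0.98  0.  ]
 [ 0.98  0.19 -0.  ]
 [-0.    0.   -1.  ]] 8.7
[ 0.51509188 -0.11422383]
head [ 0.67679818 -0.11302563  0.208     ] nozzle end [ 0.56861182 -0.23337075  0.172     ]
[ 0.52003444 -0.11294594]
```

View pics/t3.png

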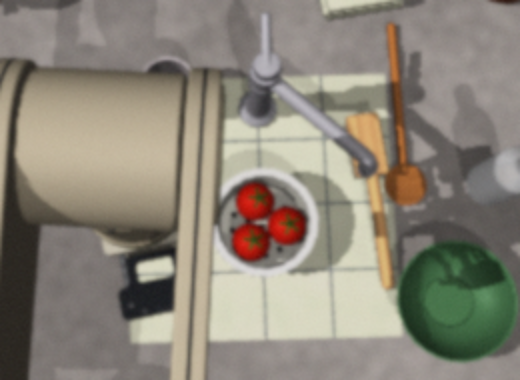

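The strainer now covers the grate at crop (265,222), and the spout still points to the right with its nozzle at (370,162).

```bash
cat >> h.py <<'E'
PV=np.array([.679,-.114])
def sp(th,off,z=.153,r=.14):
    u=-np.array([np.cos(th),np.sin(th)]);t=np.array([-np.sin(th),np.cos(th)])
    P=PV+r*u-off*t; return [*P,z],Rt(-t,0)
E
python3 - <<'E'
from h import *
P0,R0=cur()
for z in(.29,.153): P,R=sp(.83,.055,z);print(np.round(P,3),rel(P,R,P0,R0))
A,B=sp(.83,.055)
for th,o in((.83,.03),(.83,.018),*[(t,.0175) for t in np.linspace(.75,0,11)]):
    print(round(th,3),rel(*sp(th,o),np.array(A),B))
E
```

```text
[ 0.625 -0.254  0.29 ] [-2.930e-01  8.170e-02 -3.000e-04 -1.100e-03  8.000e-04 -6.379e-01]
[ 0.625 -0.254  0.153] [-0.2929  0.0818  0.1367 -0.0011  0.0008 -0.6379]
0.83 [0.025 0.    0.    0.    0.    0.   ]
0.83 [0.037 0.    0.    0.    0.    0.   ]
0.75 [ 0.0487 -0.001   0.      0.      0.      0.08  ]
0.675 [ 0.0593 -0.001   0.      0.      0.      0.155 ]
0.6 [ 0.0699 -0.0003  0.      0.      0.      0.23  ]
0.525 [0.0803 0.0012 0.     0.     0.     0.305 ]
0.45 [0.0907 0.0035 0.     0.     0.     0.38  ]
0.375 [0.1008 0.0066 0.     0.     0.     0.455 ]
0.3 [0.1107 0.0104 0.     0.     0.     0.53  ]
0.225 [0.1202 0.0149 0.     0.     0.     0.605 ]
0.15 [0.1294 0.0201 0.     0.     0.     0.68  ]
0.075 [0.1382 0.026  0.     0.     0.     0.755 ]
0.0 [0.1465 0.0326 0.     0.     0.     0.83  ]
```

move_arm(
  deltas=[-0.293,0.082,0,-0.001,0.001,-0.638,0,-0.293,0.082,0,-0.001,0.001,-0.638,0,-0.293,0.082,0,-0.001,0.001,-0.638,0,-0.293,0.082,0,-0.001,0.001,-0.638,0,-0.293,0.082,0,-0.001,0.001,-0.638,0,-0.293,0.082,0,-0.001,0.001,-0.638,0,-0.293,0.082,0,-0.001,0.001,-0.638,0,-0.293,0.082,0.06,-0.001,0.001,-0.638,0,-0.293,0.082,0.11,-0.001,0.001,-0.638,0,-0.293,0.082,0.137,-0.001,0.001,-0.638,0,-0.293,0.082,0.137,-0.001,0.001,-0.638,0],
)

```text
t: 10.28
tool_pos: [0.6243, -0.2519, 0.1516]
orientation: [-1.134, -2.926, -0.003]
force: [-0.4, 0.4, 0.2]
opening: 0.0007
gripper_force: 0.0
```

```bash
python3 - <<'E'
from h import *
P0,R0=cur();print(P0,R0.as_rotvec(),rel(*sp(.83,.055),P0,R0))
p,dd=robot.read_camera("scene")
cv2.imwrite("pics/s4.png",cv2.resize(p[130:320,80:340,::-1],None,fx=2,fy=2))
E
```

```text
[ 0.62426222 -0.25192672  0.15157946] [-1.13363416 -2.92607534 -0.00342458] [-0.0023 -0.0013 -0.0014  0.0007 -0.0041  0.0016]
```

View pics/s4.png

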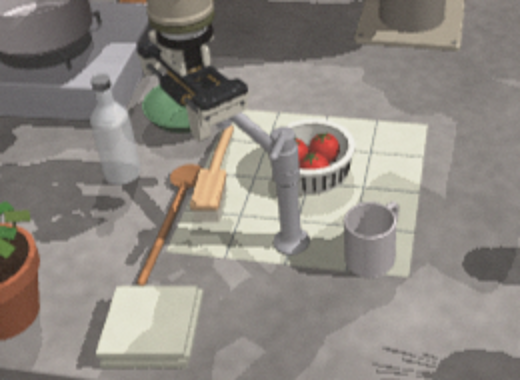

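The closed fingers hang at (215,110), beside the spout on its right side, and nothing else has moved. I'll push now.

move_arm(
  deltas=[0.012,0,0,0,0,0,0,0.025,0,0,0,0,0,0,0.036,0,0,0,0,0,0,0.048,-0.001,0,0,0,0.08,0,0.059,-0.001,0,0,0,0.155,0,0.069,0,0,0,0,0.23,0,0.08,0.001,0,0,0,0.305,0,0.09,0.0035,0,0,0,0.38,0,0.1,0.0065,0,0,0,0.455,0,0.105,0.0085,0,0,0,0.493,0,0.11,0.0105,0,0,0,0.53,0,0.11,0.0105,0,0,0,0.53,0],
)

```text
t: 11.82
tool_pos: [0.5521, -0.1724, 0.155]
orientation: [1.863, 2.527, 0.004]
force: [-0.4, -0.1, -0.4]
opening: 0.0003
gripper_force: 0.0
```

```bash
cat >> h.py <<'E'
def spout(c):
    p,dd=robot.read_camera(c);C=cloud(c,dd)
    r=np.hypot(C[...,0]-PV[0],C[...,1]-PV[1]);b=p.astype(int)
    m=(dd>0)&(C[...,2]>.155)&(C[...,2]<.185)&(r<.18)&(r>.04)&(b.max(2)-b.min(2)<40)&(C[...,0]<PV[0])
    P=C[m][:,:2]-PV; a=np.arctan2(-P[:,1],-P[:,0]); return p,np.median(a),m.sum(),np.percentile(a,[10,90]).round(2),np.median(b[m])
E
python3 - <<'E'
from h import *
P0,R0=cur();print(P0)
p,*r=spout("top");print(r)
cv2.imwrite("pics/t5.png",cv2.resize(p[110:300,150:410,::-1],None,fx=2,fy=2))
print(spout("scene")[1:])
for th in(.3,.15,.075,.03,0): print(th,rel(*sp(th,.0175),P0,R0))
E
```

```text
[ 0.55205058 -0.1724386   0.15497304]
[np.float64(0.23393724881021752), np.int64(91), array([0.13, 0.27]), np.float64(126.0)]
(np.float64(0.33198634549551553), np.int64(143), array([0.21, 0.47]), np.float64(143.0))
0.3 [ 0.0008 -0.0015  0.002   0.0034  0.0003 -0.0001]
0.15 [ 2.190e-02 -2.500e-03  2.000e-03  3.400e-03  1.000e-04  1.499e-01]
0.075 [ 3.250e-02 -1.800e-03  2.000e-03  3.400e-03 -1.000e-04  2.249e-01]
0.03 [ 3.880e-02 -1.100e-03  2.000e-03  3.400e-03 -2.000e-04  2.699e-01]
0 [ 4.300e-02 -4.000e-04  2.000e-03  3.400e-03 -2.000e-04  2.999e-01]
```

View pics/t5.png

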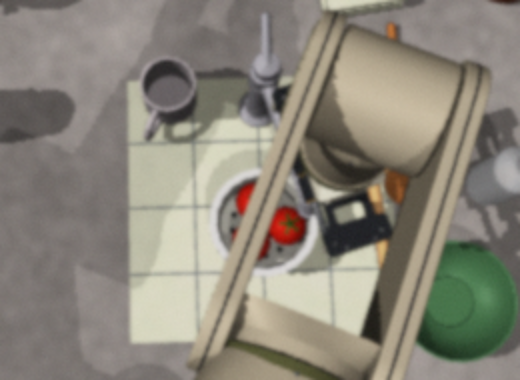

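The spout follows the fingers. The rest I'll push slowly.

move_arm(
  deltas=[0.005,-0.001,0,0,0,0.035,0,0.01,-0.0015,0,0,0,0.07,0,0.016,-0.002,0,0,0,0.11,0,0.022,-0.0025,0,0,0,0.15,0,0.027,-0.002,0,0,0,0.185,0,0.032,-0.002,0,0,0,0.22,0,0.036,-0.0015,0,0,0,0.25,0,0.039,-0.001,0,0,0,0.27,0,0.041,-0.0005,0,0,0,0.285,0,0.041,-0.0005,0,0,0,0.285,0],
)

```text
t: 13.18
tool_pos: [0.5392, -0.1335, 0.1536]
orientation: [-2.205, -2.237, -0.003]
force: [-0.7, -0.4, 0.3]
opening: 0.0005
gripper_force: 0.0
```

move_arm(
  deltas=[-0.015,0,0,0,0,0,0,-0.05,0,0,0,0,0,0,-0.05,0,-0.05,0,0,0,0,-0.05,0,-0.11,0,0,0,0,-0.1,0.03,-0.13,0,0,0,0,-0.15,0.06,-0.13,0,0,0,0,-0.2,0.06,-0.13,0,0,0,0,-0.2,0.06,-0.13,0,0,0,0],
)

```text
t: 14.18
tool_pos: [0.6007, -0.3376, 0.2817]
orientation: [-2.209, -2.231, -0.001]
force: [0.3, 0.5, -0.6]
opening: 0.0002
gripper_force: 0.0
```

```bash
python3 - <<'E'
from h import *
print(cur()[0])
p,*r=spout("top");print(r)
q,*r=spout("scene");print(r)
print(rim("top",D)[1])
cv2.imwrite("pics/f6.png",np.hstack([cv2.resize(p[110:300,150:350,::-1],None,fx=2,fy=2),cv2.resize(q[130:320,120:320,::-1],None,fx=2,fy=2)])[:,:800])
E
```

```text
[ 0.60065256 -0.33760963  0.28165659]
[np.float64(0.0026790841607050673), np.int64(469), array([-0.08,  0.08]), np.float64(135.0)]
[np.float64(-0.04130201404539376), np.int64(154), array([-0.14,  0.05]), np.float64(162.0)]
[ 0.51534197 -0.11402052]
```

View pics/f6.png

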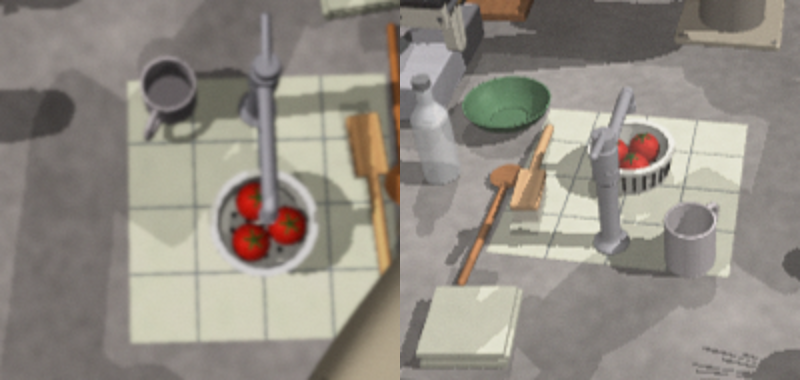

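The spout's end at (269,212) lies over the strainer at (265,222), allowing for the parallax of its height. All bystanders are where they started, the spout angle is about 0 and the arm is clear.

```bash
python3 -c "
from plant import robot
print(robot.close_job())"
```

```text
the job is handed in; nothing more can be done
None
```

I've handed the job in. The strainer measures about 2 mm from the drain's centre, the spout is within about 0.04 rad of straight over it, the tomatoes are still in it, and the bystanders look unmoved. No verdict came back.

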